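Swing the bench magnifier over the flea comb and clamp it

TASK

The bench magnifier's boom is clamped over the empty dish. With a fingertip push the clamping lever on top of its post anticlockwise (seen from above) to the end of its travel, push the boom round until the flea comb's row of teeth lies under the middle of the lens, then push the lever back clockwise as far as it will go so that the boom is clamped again. Pick nothing up, leave the comb and the other things lying where they are, and keep off the glass.

Things in the scene. Friction and masses are not known exactly. Their poses are not given: they have to be found in the camera images.
- pivot (a point): Upright pivot axis of the bench magnifier, at boom height, 200 mm up. The stand is fixed: base 150 mm across, 18 mm high, post 22 mm thick, on it the boom's hub (64 mm across, heights 187 to 213 mm), above that on the same axis the clamping lever's hub (24 mm across, top at 253 mm); behind the hub, on +x, a clamp housing reaching 60 mm out, top at 216 mm. z up; the boom points along -x at joint 0.
- boom (a joint): Swing of the boom about the upright pivot axis, rad, anticlockwise seen from above, 0 = along the stand's -x, range -1.75 to 1.75. With the lever loose it turns against a light friction of about 0.22 N m and stays where it is left; with the lever tight a brake holds it against about 2.3 N m (some 18 N at 124 mm), giving a few hundredths of a rad.
- boom_rod (a point): Point on the axis of the boom's rod, 124 mm from the pivot axis, 200 mm above the bench: a good place to push. The rod is round steel, 14 mm thick, bare from 32 to 151 mm from the pivot axis; from 151 to 171 mm follows a black block 22 mm wide and 18 mm high, then the ring of the head.
- lens_center (a point): Middle of the magnifier's lens, on the boom, 225 mm from the pivot axis and 200 mm above the bench. Round it runs the white ring of the head, 120 mm across outside, 100 mm inside, heights 189 to 211 mm. In it sits the clear round glass, 8 mm thick, not to be touched; the ring's outside may be pushed.
- clamp (a joint): Turn of the clamping lever, rad, anticlockwise from above: 0 = tight, at its stop; 1.4 = fully loose, at its other stop. The brake eases as it turns and lets the boom go at about 0.9. The lever stays where it is left; it takes up to about 0.65 N m to turn (about 12 N at 52 mm from the axis).
- lever_end (a point): Centre of the 16 mm ball at the end of the black clamping lever, 62 mm from the pivot axis, 256 mm above the bench. The lever's arm is a straight rod, 12 mm thick, from its hub on the pivot axis out to this ball; its axis is 252 mm high at 30 mm from the pivot axis. It passes above the boom, whose rod has its top at 207 mm.
- comb: Flea comb, flat, green plastic, 130 mm long, 62 mm wide, 11 mm high, lying loose on the bench. Its row of fine steel teeth is 56 mm wide (along the comb's y) and 24 mm long, the teeth pointing to the comb's +x, the handle to its -x. Origin: the middle of the row of teeth, on the bench.
- dish: Empty white ceramic dish, 110 mm across, 32 mm high; origin at the centre of its underside. Not to be moved.
- deshedder: Aluminium deshedding tool lying on the bench: round handle 21 mm thick, head 64 mm wide, 135 mm long in all; origin under the head, handle to -x. Not to be moved.
- brush: Pink silicone massage brush, oval 122 by 62 mm, 26 mm high with its stubs up; origin under it. Not to be moved.
- clippers: Plier-like steel nail clippers with grey grips, 145 mm long, 56 mm wide, 14 mm high; origin near the jaws, grips to -x. Not to be moved.
- caddy: Lacquered wooden caddy with a hinged flap lid, shut, 170 by 230 mm, about 115 mm high plus a small brass knob; fixed; origin under its middle. To be kept clear of.
- spray: White upright bottle, 60 mm across, 165 mm high; origin at the centre of its underside. Not to be moved.
- balm: Low amber jar with an aluminium cap, 64 mm across, 45 mm high; origin at the centre of its underside. Not to be moved.
Mind the look-alikes: they are no part of the job. Of the things that look like the comb, the middle-sized one is meant.

How it is judged (in metres and radians):
On the way, in this order (a step that is already met when the one before it is completed fails the run):
1. the clamping lever is pushed round anticlockwise until loose (value of joint clamp above 1.15 rad), for 0.1 s.
2. with the lever loose, the lens is brought over the comb's teeth and is still (horizontal distance between lens_center and comb below 0.025 m and value of joint clamp above 1 rad and velocity of joint boom between -0.05 and 0.05 rad/s), for 0.2 s.
At the end, for the whole second after the job is handed in: The clamping lever is tight again (joint under 0.2 rad), the middle of the lens is within 25 mm, seen from above, of the middle of the comb's row of teeth, the lens is at rest, and the comb lies on the bench within 12 mm of where it lay (value of joint clamp below 0.2 rad and horizontal distance between lens_center and comb below 0.025 m and velocity of joint boom between -0.03 and 0.03 rad/s and linear speed of comb below 0.01 m/s and height (world z) of comb below 0.008 m and distance of comb from where it was at the start of the episode below 0.012 m); the robot touches nothing.
It fails at once if the comb is moved or picked up (distance of comb from where it was at the start of the episode above 0.015 m).
It fails at once if one of the other things on the bench is moved (distance of any of deshedder, brush, clippers, dish, spray, balm from where it was at the start of the episode above 0.02 m).
It fails at once if the caddy is struck (contact force between the arm and caddy above 3 N).
It fails at once if the glass of the lens is touched (contact force between any of the fingers, the arm and lens_glass above 0.5 N).
It also fails if it takes over 72 s, if anything falls off the work surface, if the arm or the gripper's body presses on something with over 40 N, if the wrist force passes 120 N, or if a joint passes its speed limit or range.

ROBOT

A 7-joint arm with a two-finger parallel gripper is mounted at the origin on the work surface. World frame = base frame: x ahead of the robot, y to its left, z up, the work surface at z = 0. Lengths are in mm, angles in rad, forces in N, time in s.
With the tool pointing down it reaches from about 350 to 775 mm from the base axis. Payload 3.1 kg.
Tool frame: the origin (TCP) lies midway between the tips of the shut fingers; the grasp point (between the pads) lies 19 mm behind it (manip.grasp_offset is the z of the grasp point in the tool frame, in mm); z points along the fingers, y is the line along which they close (so a half turn about z gives the same grasp; the last joint's range is limited). The gripper opens to 85 mm and grips with 20 to 120 N. Pads are 22 mm wide; open, the fingers measure 114 mm over their backs; the gripper's body (76 mm by 85 mm) begins 54 mm behind the grasp point. The pads swing forward as they close: fully open they stand 13 mm farther back than shut.
Start: joints at [-0.042, 0.311, 0.014, 1.512, -0.004, 1.319, -0.027], TCP at [550.016, 0.032, 231.304] pointing down, gripper open.
Joint ranges: [-2.7, 2.7], [-0.3, 1.91], [-1.27, 1.3], [0.12, 2.57], [-1.44, 4.58], [0.2, 2.03], [-3.05, 3.05]. Speed limits (rad/s): [2.79, 2.79, 3.14, 3.14, 3.14, 3.14, 3.14].

INTERFACE

Orientations are given as a unit quaternion [x, y, z, w].
In Python, from station import manip gives the robot as it stands. The module is installed in compiled form; this text tells all that it offers.
- The arm moves only by the tool send_rows, never from a script. Its argument "targets" is a list of rows, each a list of 6 numbers: the shift along the world's x, y, z each as a share of 0.5 m, from -1 to 1, then the turn, a rotation vector about the world's x, y, z each as a share of 60 degrees, from -1 to 1. In form: [[dx, dy, dz, wx, wy, wz], ...]. A call has 1 to 5 rows; each row shifts and turns the commanded pose from where the row before left it; what a row does not reach is not made up. A row lasts 1/10 s, in which the tool goes at most 50 mm and 8.59 degrees, less where a joint would pass 70% of its speed; a pose out of reach is approached as far as the arm can. A call with a number of a shift or a turn outside -1 to 1 is refused whole. A call with a gripper value outside its range is refused whole. "gripper" is the gripper's target within -1 to 1 (fully open at 1, half-way at 0, shut at -1), set as the call begins (left out, the last holds). The fingers move at their own pace and stop on an object; "force" is the grip in N (left out, the last holds). Time passes only in rows, so rows that do not move let the fingers close. It gives the time, the measured TCP pose, the force, the opening and the grip force at its end, in the units of the state.
- manip.observe(): the state, without advancing time (a new reading comes with each control period).
- manip.get_image(name): name is "scene" or "side" or "wrist"; returns the picture (420x560x3 uint8, red, green, blue); there is no depth.
- manip.camera_model(name): a dict with "K" (3x3 intrinsics, pixels), "R" (3x3) and "t" (3): a world point X has camera coordinates R X + t; the wrist camera has in their place "hand_eye" (4x4, takes a point from camera to tool coordinates, whose origin is the TCP and whose axes are the flange's). Camera axes: x right, y down, z forward; pixel columns grow to the right and rows downward; lengths in mm; the calibration is good to about 2 mm. A picture is of the moment at which its call begins: read the wrist's pose just before it. camera_model takes no time and is no camera call.
- manip.close_job(): hands the job in; it is judged then, once.
Trained networks look in the newest picture that a camera, given by its name, has taken for a name from the list of things; names that differ only in an ending like _2 or _b are one class to them, and where a whole thing is asked for, a point or a joint stands for the part that bears it (a point fixed in the world has none). Each returns a list of dicts, best first, with "score" (0 to 1); they miss things now and then, are a little off and sometimes report something else, mostly with a low value. They report only what shows in the picture. A call takes as long as a camera call. They do not tell look-alikes from the thing itself.
- manip.look_for(camera, query): "bbox" ([left, top, width, height] in pixels, round what is visible of it).
- manip.cut_out(camera, query): "pixels" (420x560 bool, what is visible of it) and "bbox" ([left, top, width, height] in pixels, round what is visible of it).
The state is a dict: "time": time; "q": joint angles; "qvel": joint speeds; "joint_efforts": joint torques, N m; "tool_pos": TCP position; "tool_rot": TCP orientation; "wrist_force": force on the tool from outside, world axes, zero at the start; "torque": the same for the moment, N m; "gripper_width": opening from 0.0 (shut) to 1.0 (fully open); "finger_force": force on a finger pad.
Only numpy, scipy, OpenCV 4.12 (cv2) and the standard library are available. Lean on these libraries where they do the work, as an engineer would, in place of code of your own. Each camera call takes 0.05 s, during which the arm holds its last target. There are 200 camera calls.

## Working session

There is one attempt and no reset: what is moved stays moved. The work goes in short steps, Python scripts to look and compute and a tool call to move; the robot and the scene stay as the last step left them, time stands still between calls to the robot, and variables do not carry over. Pictures are saved under pics/ and viewed, at most 10 in all, crops included, and the job is handed in when it is done.

Besides the shell and the picture viewer there is one more tool, called after ">>>" by a JSON object that holds its "api" and its "payload". send_rows: Moves the arm, as the interface text tells. Its arguments: {"type":"object","properties":{"targets":{"type":"array","items":{"type":"array","items":{"type":"number"}}},"gripper":{"type":"number"},"force":{"type":"number"}},"required":["targets"]}

```bash
mkdir -p pics
cat > h.py <<'E'
from station import manip
import numpy as np, cv2
def ray(cam,u,v,z):
    m=manip.camera_model(cam);K,R,t=[np.array(m[k],float) for k in("K","R","t")]
    d=R.T@np.linalg.solve(K,[u,v,1.]);c=-R.T@t.ravel()
    return c+d*(z-c[2])/d[2]
def proj(cam,X):
    m=manip.camera_model(cam);K,R,t=[np.array(m[k],float) for k in("K","R","t")]
    p=K@(R@np.array(X,float)+t.ravel());return p[:2]/p[2]
def save(cam,name):
    im=manip.get_image(cam);cv2.imwrite(f"pics/{name}.png",im[:,:,::-1]);return im
E
python3 - <<'E'
from h import *
a=save("scene","s0");b=save("side","d0")
for c in("scene","side"):
    m=manip.camera_model(c);R=np.array(m["R"]);print(c,(-R.T@np.array(m["t"]).ravel()).round(),R[2].round(2))
    for q in("comb","lens_center","boom_rod","lever_end","dish","clippers","deshedder","caddy","spray","brush","balm"):
        r=manip.look_for(c,q);print(c,q,[(np.round(x["bbox"]).tolist(),round(x["score"],2)) for x in r[:4]])
E
```

```text
scene [1255. -450. 1662.] [-0.43  0.29 -0.85]
scene comb [([350.0, 131.0, 18.0, 25.0], 0.83), ([300.0, 193.0, 20.0, 19.0], 0.71)]
scene lens_center [([289.0, 176.0, 34.0, 68.0], 0.62)]
scene boom_rod [([287.0, 175.0, 36.0, 72.0], 0.85)]
scene lever_end [([310.0, 218.0, 20.0, 21.0], 0.63), ([290.0, 177.0, 43.0, 106.0], 0.51), ([238.0, 253.0, 24.0, 32.0], 0.33)]
scene dish [([266.0, 204.0, 28.0, 19.0], 0.53), ([242.0, 213.0, 23.0, 32.0], 0.34)]
scene clippers [([291.0, 176.0, 43.0, 104.0], 0.69), ([241.0, 215.0, 23.0, 30.0], 0.46), ([356.0, 139.0, 78.0, 73.0], 0.24)]
scene deshedder [([236.0, 251.0, 26.0, 34.0], 0.7), ([288.0, 176.0, 35.0, 73.0], 0.65)]
scene caddy [([354.0, 139.0, 77.0, 71.0], 0.89)]
scene spray [([162.0, 309.0, 23.0, 29.0], 0.71), ([289.0, 175.0, 35.0, 72.0], 0.48), ([311.0, 215.0, 20.0, 25.0], 0.33)]
scene brush [([338.0, 205.0, 22.0, 31.0], 0.84), ([289.0, 177.0, 34.0, 70.0], 0.65)]
scene balm [([152.0, 265.0, 17.0, 21.0], 0.83)]
side [-175. 1051.  851.] [ 0.47 -0.74 -0.48]
side comb [([241.0, 273.0, 39.0, 20.0], 0.77), ([201.0, 344.0, 36.0, 62.0], 0.74), ([252.0, 301.0, 30.0, 19.0], 0.46), ([268.0, 252.0, 28.0, 14.0], 0.45)]
side lens_center [([215.0, 193.0, 79.0, 37.0], 0.74)]
side boom_rod [([217.0, 192.0, 72.0, 35.0], 0.63), ([92.0, 275.0, 112.0, 107.0], 0.56)]
side lever_end []
side dish [([264.0, 249.0, 36.0, 17.0], 0.82)]
side clippers [([280.0, 240.0, 33.0, 16.0], 0.55)]
side deshedder [([285.0, 226.0, 13.0, 6.0], 0.63)]
side caddy [([88.0, 278.0, 116.0, 104.0], 0.7), ([300.0, 157.0, 17.0, 38.0], 0.4)]
side spray [([303.0, 160.0, 13.0, 38.0], 0.77)]
side brush [([187.0, 268.0, 33.0, 25.0], 0.81)]
side balm [([334.0, 198.0, 19.0, 14.0], 0.5)]
```

View pics/s0.png

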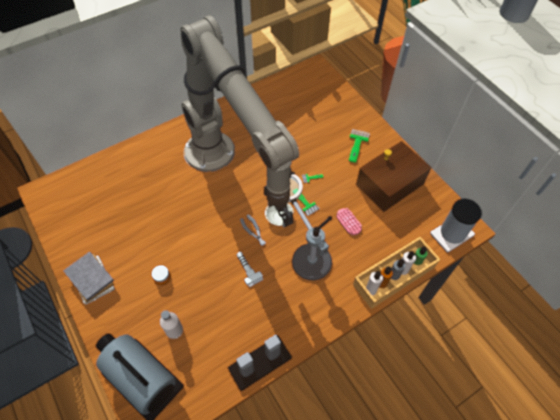

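View pics/d0.png

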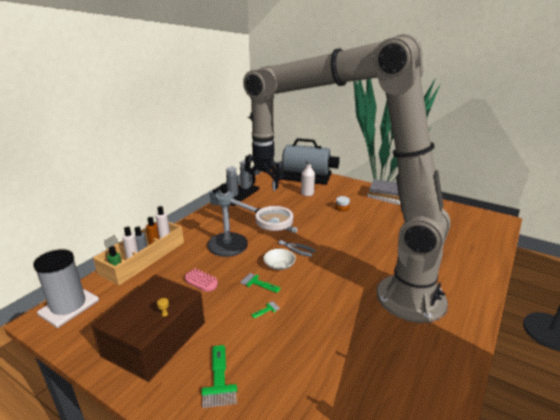

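Scene view: the green look-alikes are at (358,145), (307,203) and (313,177). In the side view they are at (219,378), (261,284) and (265,310). The lens is over the dish, next to the post at (313,258). I'll check sizes in close crops.

Run:
```python
import cv2,numpy as np
a=cv2.imread("pics/s0.png")[120:290,220:380];b=cv2.imread("pics/d0.png")[170:420,170:330]
A=cv2.resize(a,None,fx=3.5,fy=3.5,interpolation=cv2.INTER_CUBIC);B=cv2.resize(b,None,fx=2.4,fy=2.4,interpolation=cv2.INTER_CUBIC)
cv2.imwrite("pics/c1.png",A);cv2.imwrite("pics/c2.png",B)
from h import *
for c,f in(("scene","s0"),("side","d0")):
    im=cv2.imread(f"pics/{f}.png");h=cv2.cvtColor(im,cv2.COLOR_BGR2HSV)
    m=cv2.inRange(h,(45,110,60),(80,255,255));n,l,s,ce=cv2.connectedComponentsWithStats(m)
    for i in range(1,n):
        if s[i,4]>25:
            v,u=np.nonzero(l==i);P=np.array([ray(c,x,y,6)[:2] for x,y in zip(u,v)])
            r=cv2.minAreaRect(P.astype(np.float32));print(c,s[i].tolist(),np.round(r[0]),np.round(r[1]),round(r[2]))
```

```text
scene [412, 0, 7, 5, 29] [-296. 1406.] [32. 39.] 50
scene [349, 134, 19, 28, 234] [333. 546.] [ 75. 149.] 51
scene [306, 174, 17, 8, 59] [362. 295.] [67. 35.] 53
scene [298, 194, 17, 17, 98] [441. 192.] [70. 55.] 19
scene [416, 248, 11, 16, 100] [871. 435.] [38. 65.] 49
side [355, 80, 20, 64, 780] [ 1005. -2152.] [ 151. 1935.] 24
side [425, 89, 10, 23, 86] [  609. -2583.] [ 72. 804.] 9
side [380, 108, 10, 53, 262] [  635. -1576.] [  53. 1125.] 19
side [392, 158, 5, 9, 29] [  398. -1046.] [ 21. 120.] 18
side [108, 253, 12, 12, 101] [945. 368.] [37. 71.] 52
side [247, 275, 33, 18, 204] [414. 202.] [105.  62.] 2
side [252, 303, 23, 15, 109] [351. 307.] [69. 39.] 67
side [202, 345, 35, 50, 758] [329. 533.] [ 81. 148.] 40
```

View pics/c1.png

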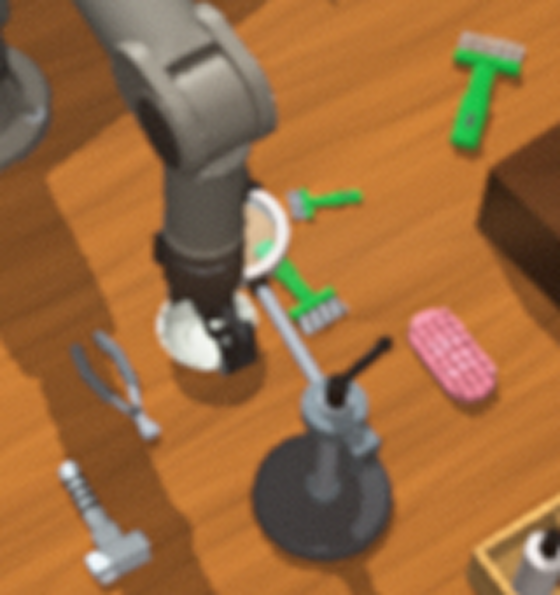

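View pics/c2.png

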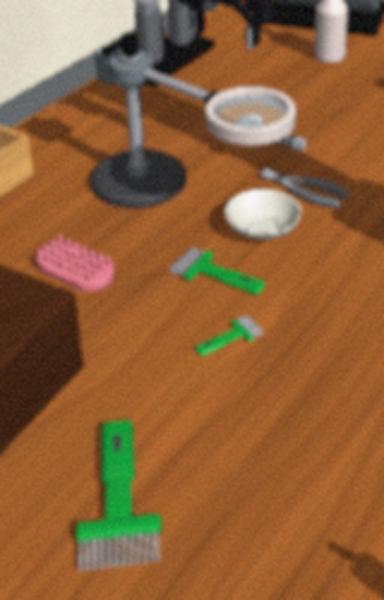

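The middle one (green part 105x62 plus 24 of teeth, so about 130 long) is the comb. It is at scene (307,203), side (261,284), with its teeth at about scene (312,210), side (248,280). The lever ball shows at scene (330,218), pointing away to the upper right.

Run:
```python
from h import *
f1=lambda u,v:(220+u/3.5,120+v/3.5); f2=lambda u,v:(170+u/2.4,170+v/2.4)
for n,c,p,z in [("teeth","scene",f1(323,316),5),("teeth","side",f2(188,263),5),("base","scene",f1(321,495),18),("base","side",f2(138,178),18),
 ("hubtop","scene",f1(334,404),213),("lens","side",f2(251,110),205),("levhub","scene",f1(337,390),253),("ball","scene",f1(386,342),256),("ballR","scene",f1(290,235),205)]:
    print(n,c,np.round(p),ray(c,*p,z).round())
s=manip.observe();print(s["tool_pos"],s["tool_rot"],s["time"])
m=manip.camera_model("wrist");print(np.round(m["hand_eye"],2),np.round(m["K"]))
```

```text
teeth scene [312. 210.] [487. 202.   5.]
teeth side [248. 280.] [473. 207.   5.]
base scene [312. 261.] [674.  70.  18.]
base side [228. 244.] [649.  93.  18.]
hubtop scene [315. 235.] [670.  73. 213.]
lens side [275. 216.] [439.  99. 205.]
levhub scene [316. 231.] [675.  70. 253.]
ball scene [330. 218.] [659. 138. 256.]
ballR scene [303. 187.] [481. 149. 205.]
[5.50015150e+02 2.42515998e-02 2.31308672e+02] [ 7.07068793e-01  7.07144767e-01 -2.75079866e-06  2.66753022e-05] 1.2
[[   0.     -0.95   -0.32   80.99]
 [   1.      0.     -0.     -1.06]
 [   0.     -0.32    0.95 -140.76]
 [   0.      0.      0.      1.  ]] [[300.   0. 277.]
 [  0. 300. 204.]
 [  0.   0.   1.]]
```

>>> {"api": "send_rows", "payload": {"targets": [[0,0,0.09,0,0,0],[0,0,0.09,0,0,0],[0,0,0.09,0,0,0],[0,0.08,0.08,0,0,0],[0,0.08,0.05,0,0,0]], "gripper": -1}}

```text
time: 1.7
tool_pos: [550.7, 74.0, 430.2]
tool_rot: [0.709, 0.705, 0.002, 0.002]
wrist_force: [0.6, 0.3, -1.1]
gripper_width: 0.141
finger_force: 0.0
```

>>> {"api": "send_rows", "payload": {"targets": [[0,0.08,0,0,0,0],[0,0.08,0,0,0,0],[0,0.08,0,0,0,0],[0,0,0,0,0,0],[0,0,0,0,0,0]]}}

```text
time: 2.2
tool_pos: [549.8, 196.6, 426.2]
tool_rot: [0.706, 0.708, -0.0, -0.0]
wrist_force: [-0.1, -0.5, 0.2]
gripper_width: -0.004
finger_force: 0.0
```

```bash
cat >> h.py <<'E'
from scipy.spatial.transform import Rotation as Ro
def wcam(s):
    m=manip.camera_model("wrist");T=np.eye(4);T[:3,:3]=Ro.from_quat(s["tool_rot"]).as_matrix();T[:3,3]=s["tool_pos"]
    return T@np.array(m["hand_eye"]),np.array(m["K"])
def wray(C,K,u,v,z):
    d=C[:3,:3]@np.linalg.solve(K,[u,v,1.]);c=C[:3,3];return c+d*(z-c[2])/d[2]
def wproj(C,K,X):
    p=K@(C[:3,:3].T@(np.array(X,float)-C[:3,3]));return p[:2]/p[2]
E
python3 - <<'E'
from h import *
s=manip.observe();print(s["time"],s["tool_pos"],s["tool_rot"]);C,K=wcam(s);np.savez("w1.npz",C=C,K=K)
save("wrist","w1");save("scene","s1");save("side","d1")
for c in("wrist","scene","side"):
  for q in("comb","lens_center","lever_end"):
    r=manip.look_for(c,q);print(c,q,[(np.round(x["bbox"]).tolist(),round(x["score"],2)) for x in r[:4]])
E
```

```text
2.2 [549.75412688 196.58301156 426.17432177] [ 7.06116645e-01  7.08095398e-01 -4.25862223e-04 -9.45689777e-05]
wrist comb [([150.0, 66.0, 27.0, 54.0], 0.84), ([175.0, 131.0, 72.0, 31.0], 0.79)]
wrist lens_center [([153.0, 198.0, 236.0, 86.0], 0.7)]
wrist lever_end [([352.0, 228.0, 28.0, 58.0], 0.98)]
scene comb [([348.0, 130.0, 19.0, 30.0], 0.73), ([303.0, 172.0, 19.0, 8.0], 0.62), ([300.0, 192.0, 19.0, 22.0], 0.61)]
scene lens_center [([269.0, 174.0, 54.0, 70.0], 0.81)]
scene lever_end [([308.0, 215.0, 24.0, 25.0], 0.54), ([301.0, 193.0, 17.0, 21.0], 0.37)]
side comb [([202.0, 344.0, 38.0, 62.0], 0.9), ([252.0, 300.0, 25.0, 18.0], 0.75), ([240.0, 276.0, 40.0, 16.0], 0.52)]
side lens_center [([217.0, 194.0, 76.0, 37.0], 0.78)]
side lever_end [([215.0, 194.0, 74.0, 36.0], 0.54), ([214.0, 183.0, 16.0, 12.0], 0.51)]
```

View pics/w1.png

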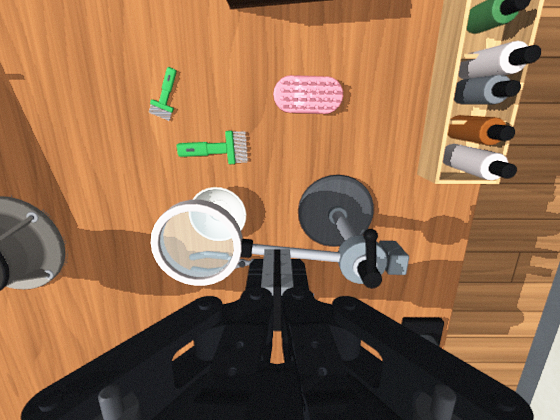

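Wrist view: the comb's teeth are at about (241,147), the lens ring centre at (197,242), the base centre at (337,208) and the boom hub at (361,258). The lever hub is at (370,273) and its ball at (371,236), so the lever points to +y.

Run:
```python
from h import *
d=np.load("w1.npz");C,K=d["C"],d["K"];print("cam",C[:3,3].round())
im=cv2.imread("pics/w1.png")
def ell(mask,name,z):
    c=max(cv2.findContours(mask,cv2.RETR_EXTERNAL,cv2.CHAIN_APPROX_NONE)[0],key=len)
    P=np.array([wray(C,K,*p[0],z)[:2] for p in c],np.float32);P=cv2.convexHull(P);print(name,cv2.minEnclosingCircle(P), cv2.fitEllipse(P))
h=cv2.cvtColor(im,cv2.COLOR_BGR2HSV)
sub=np.zeros(im.shape[:2],np.uint8);sub[170:250,290:385]=1
ell((((im.max(2)<85)&(sub>0))*255).astype(np.uint8),"base",18)
for n,p,z in[("teeth",(241,147),5),("base",(337,208),18),("bhub",(361,258),213),("lhub",(370,273),253),("ball",(371,236),258),("lens",(197,242),203)]:
    print(n,wray(C,K,*p,z).round(1))
cv2.imwrite("pics/w1c.png",np.hstack([cv2.resize(im[120:175,170:260],None,fx=4.4,fy=4.4,interpolation=cv2.INTER_CUBIC),cv2.resize(im[225:280,310:400],None,fx=4.4,fy=4.4,interpolation=cv2.INTER_CUBIC)]))
# ring: white pixels near
m=((h[...,1]<50)&(h[...,2]>150)).astype(np.uint8);m[:, :150]=0;m[:,245:]=0;m[:200]=0;m[288:]=0
v,u=np.nonzero(m);
from scipy.optimize import least_squares
ang=np.linspace(0,2*np.pi,180)
r=np.hypot(u-197,v-242);k=(r>40)&(r<50);print(u[k].min(),u[k].max(),v[k].min(),v[k].max(),k.sum())
```

```text
cam [549. 278. 567.]
base ((687.3262329101562, 63.5506477355957), 102.71997833251953) ((679.7151489257812, 66.90657043457031), (144.07032775878906, 197.55641174316406), 54.033382415771484)
teeth [481.7 201.3   5. ]
base [665.5  86.5  18. ]
bhub [660.5  84.4 213. ]
lhub [660.5  86.2 253. ]
ball [654.9 136.8 258. ]
lens [442.1 102.  203. ]
151 243 200 285 1198
```

View pics/w1c.png

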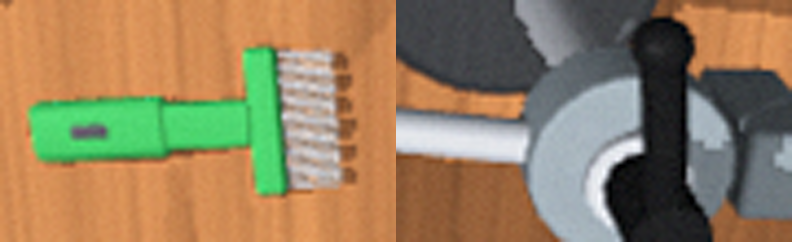

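Run:
```python
from h import *
d=np.load("w1.npz");C,K=d["C"],d["K"]
g=lambda n,p,z:(print(n,wray(C,K,*p,z).round(1)),wray(C,K,*p,z)[:2])[1]
g("teeth",(240.2,147.3),5);g("bh",(363.6,266.6),213);g("lh",(369.5,271.6),253);ball=g("ball",(370.7,235.2),258)
# fit ring outer silhouette (top z=211)
im=cv2.imread("pics/w1.png");h=cv2.cvtColor(im,cv2.COLOR_BGR2HSV)
m=((h[...,1]<70)&(h[...,2]>120)).astype(np.uint8)
E=[]
for a in np.linspace(0,2*np.pi,120,endpoint=False):
    rr=np.arange(36,56,.25);x=197+rr*np.cos(a);y=242+rr*np.sin(a)
    s=cv2.remap(im[...,0],x.astype(np.float32)[None],y.astype(np.float32)[None],1)[0].astype(float)
    gr=s[:-6]-s[6:]   # blue drop outward
    if gr[20:].max()>40:
        i=20+gr[20:].argmax()+3;E.append((x[i],y[i]))
P=np.array([wray(C,K,*e,205)[:2] for e in E])
from scipy.optimize import least_squares
f=least_squares(lambda p:np.hypot(*(P-p[:2]).T)-p[2],[442,102,60],loss="soft_l1",f_scale=1).x;print("ring",f,len(E))
for p in[(441,102)]:
  pass
```

```text
teeth [480.2 200.8   5. ]
bh [665.1  71.5 213. ]
lh [659.7  88.1 253. ]
ball [654.5 137.8 258. ]
ring [440.55470136  97.71981301  61.09158919] 104
```

```bash
python3 - <<'E'
from h import *
from scipy.optimize import least_squares
d=np.load("w1.npz");C,K=d["C"],d["K"]
a=np.linspace(0,2*np.pi,200)
def circ(p,r,z): 
    return np.array([wproj(C,K,(p[0]+r*np.cos(t),p[1]+r*np.sin(t),z)) for t in a])
def res(p):
    b=circ(p,75,18);b0=circ(p,75,0);h=circ(p,32,213)
    x=[b[:,0].min()-299,b[:,0].max()-374,min(b[:,1].min(),b0[:,1].min())-175, h[:,0].min()-(310+134/4.4),h[:,1].min()-(225+78/4.4)]
    return x
for mode in(0,1):
    f=least_squares(lambda p:res(p)[:3] if mode==0 else res(p)[3:],[665,80]);print(mode,f.x,np.round(f.fun,1))
print([wray(C,K,*p,200).round(1)[:2] for p in[(255,250.5),(310,255.2),(338.2,258)]])
for p in [(665,75),(660,85),(672,71)]:
    print(p,[wproj(C,K,(*p,z)).round(1) for z in(18,213,253)], [proj(c,(*p,z)).round(1) for c in("scene","side") for z in(18,253)])
E
python3 -c "
import cv2,numpy as np
a=cv2.imread('pics/s1.png')[205:285,270:350];b=cv2.imread('pics/d1.png')[180:260,190:270]
cv2.imwrite('pics/c3.png',np.hstack([cv2.resize(x,None,fx=5,fy=5,interpolation=cv2.INTER_CUBIC) for x in(a,b)]))"
```

```text
0 [665.24180809  72.58826964] [-1.   1.   0.1]
1 [666.02123834  74.73583526] [ 0. -0.]
[array([519.2,  88.2]), array([594.4,  81.3]), array([633.3,  77.2])]
(665, 75) [array([336.4, 213.6]), array([363.7, 264.3]), array([372.8, 281.1])] [array([311.4, 259. ]), array([315.8, 228.3]), array([227.3, 240.6]), array([223.2, 183.5])]
(660, 85) [array([334.1, 208.7]), array([360.7, 257.6]), array([369.5, 273.9])] [array([312.9, 256.7]), array([317.4, 225.8]), array([226.7, 242.2]), array([222.5, 184.9])]
(672, 71) [array([339.8, 215.5]), array([368.7, 267. ]), array([378.2, 284. ])] [array([311.6, 261. ]), array([316. , 230.5]), array([226.5, 239.6]), array([222.4, 182.6])]
```

View pics/c3.png

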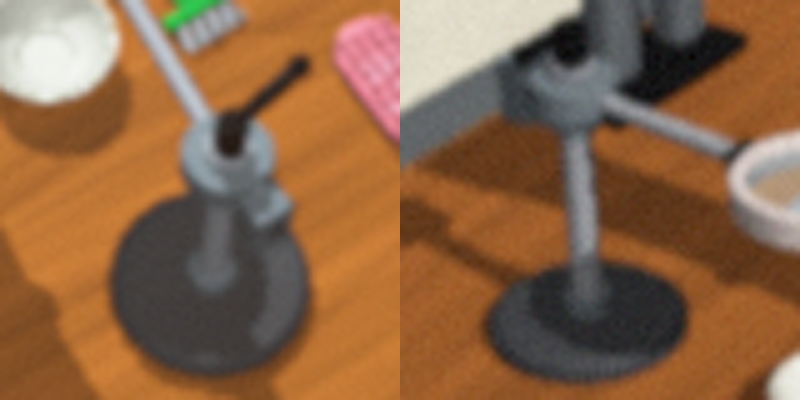

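The axis is at about (665.5, 74), the lens at (441, 96) and the teeth at (480, 201), 224.5 mm from the axis, which matches 225. So the boom must turn about 0.505 rad clockwise. The lever points at 100° and will be near 180° when loose. I'll approach from its clockwise side, at (700,125).

>>> {"api": "send_rows", "payload": {"targets": [[0.075,-0.036,0,0,0,0],[0.075,-0.036,0,0,0,0],[0.075,-0.036,0,0,0,0],[0.075,-0.036,0,0,0,0],[0,0,0,0,0,0]]}}

```text
time: 3.3
tool_pos: [696.2, 117.3, 410.7]
tool_rot: [0.71, 0.704, -0.0, 0.004]
wrist_force: [0.2, -0.6, -2.1]
gripper_width: -0.001
finger_force: 0.0
```

>>> {"api": "send_rows", "payload": {"targets": [[0,0,-0.09,0,0,0],[0,0,-0.09,0,0,0],[0,0,-0.09,0,0,0],[0,0,-0.09,0,0,0],[0,0,0,0,0,0]]}}

```text
time: 3.8
tool_pos: [685.2, 121.8, 234.7]
tool_rot: [0.707, 0.707, -0.005, -0.004]
wrist_force: [-1.5, 0.0, -2.3]
gripper_width: 0.002
finger_force: 0.0
```

```bash
cat >> h.py <<'E'
piv=np.array([665.5,74.])
def fc(th,r,sgn,half,hx=14.5,hy=11):
    """finger centre touching a bar of half thickness half at angle th(deg), pushing sgn (+1 = ccw)"""
    t=np.radians(th);e=np.array([np.cos(t),np.sin(t)]);n=sgn*np.array([-e[1],e[0]])
    return piv+r*e-(hx*abs(n[0])+hy*abs(n[1])+half)*n
E
python3 - <<'E'
from h import *
s=manip.observe();p=s["tool_pos"][:2];print(s["tool_pos"],s["wrist_force"])
for th in(100,110,120,130,140,150,160,170,180,184):
    q=fc(th,45,1,6);print(th,q.round(1),((q-p)/500).round(3));p=q
E
```

```text
[685.24174916 121.76284082 234.74963261] [-1.53053453  0.0489884  -2.27380918]
100 [679.5 122.2] [-0.011  0.001]
110 [672.1 124.3] [-0.015  0.004]
120 [663.8 125. ] [-0.017  0.001]
130 [655.1 124. ] [-0.017 -0.002]
140 [646.3 121.1] [-0.018 -0.006]
150 [637.9 116.2] [-0.017 -0.01 ]
160 [630.5 109.4] [-0.015 -0.014]
170 [624.5 100.9] [-0.012 -0.017]
180 [620.5  91. ] [-0.008 -0.02 ]
184 [619.4  88.8] [-0.002 -0.004]
```

>>> {"api": "send_rows", "payload": {"targets": [[-0.011,0.001,0.006,0,0,0],[-0.015,0.004,0,0,0,0],[-0.017,0.001,0,0,0,0],[-0.017,-0.002,0,0,0,0]]}}

```text
time: 4.2
tool_pos: [667.7, 126.0, 255.1]
tool_rot: [0.707, 0.707, 0.012, 0.008]
wrist_force: [6.0, 1.8, -0.9]
gripper_width: 0.0
finger_force: 3.0
```

>>> {"api": "send_rows", "payload": {"targets": [[-0.018,-0.006,0,0,0,0],[-0.017,-0.01,0,0,0,0],[-0.015,-0.014,0,0,0,0],[0,0,0,0,0,0]]}}

```text
time: 4.6
tool_pos: [643.3, 113.4, 257.3]
tool_rot: [0.706, 0.708, 0.015, 0.007]
wrist_force: [2.9, 4.4, 2.3]
gripper_width: -0.003
finger_force: 2.8
```

>>> {"api": "send_rows", "payload": {"targets": [[0.008,0.012,0,0,0,0],[0,0,-0.02,0,0,0],[0,0,-0.02,0,0,0],[0,0,0,0,0,0]]}}

```text
time: 5.0
tool_pos: [645.1, 119.2, 230.4]
tool_rot: [0.706, 0.708, 0.01, 0.004]
wrist_force: [5.3, 4.6, 2.5]
gripper_width: 0.0
finger_force: 3.6
```

Run:
```python
from h import *
s=manip.observe();print(s["tool_pos"],s["wrist_force"]);C,K=wcam(s);np.savez("w2.npz",C=C,K=K)
im=save("wrist","w2")
for q in("lever_end","lens_center"):
    print([(np.round(x["bbox"]).tolist(),round(x["score"],2)) for x in manip.look_for("wrist",q)[:3]])
    print([(np.round(x["bbox"]).tolist(),round(x["score"],2)) for x in manip.look_for("scene",q)[:3]])
```

```text
[645.14481947 119.2016383  230.36794254] [5.34643896 4.59688614 2.4939451 ]
[([207.0, 281.0, 121.0, 62.0], 0.93)]
[([308.0, 215.0, 24.0, 25.0], 0.54), ([301.0, 193.0, 17.0, 21.0], 0.37)]
[([2.0, 191.0, 355.0, 162.0], 0.7)]
[([269.0, 174.0, 54.0, 70.0], 0.81)]
```

View pics/w2.png

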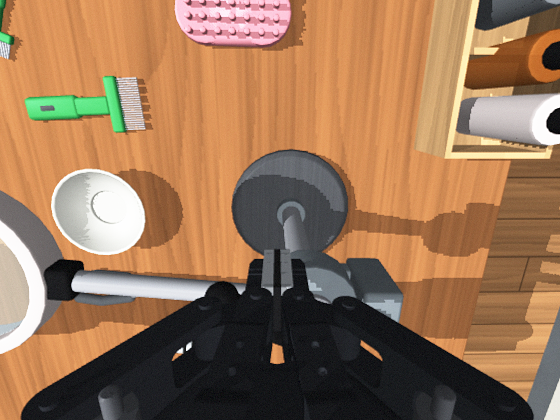

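The view shows the lever ball at (223,292), already turned well towards the boom, with the finger still behind it. I'll go on round.

>>> {"api": "send_rows", "payload": {"targets": [[-0.016,-0.01,0.006,0,0,0],[-0.015,-0.014,0,0,0,0],[-0.012,-0.017,0,0,0,0],[-0.008,-0.02,0,0,0,0],[0,0,0,0,0,0]]}}

```text
time: 5.75
tool_pos: [619.8, 93.2, 232.9]
tool_rot: [0.705, 0.709, 0.013, 0.002]
wrist_force: [6.9, 10.4, -1.3]
gripper_width: 0.0
finger_force: 5.1
```

```bash
cat >> h.py <<'E'
def lever():
    s=manip.observe();C,K=wcam(s);print(s["time"],s["tool_pos"].round(1) if hasattr(s["tool_pos"],"round") else s["tool_pos"],np.round(s["wrist_force"],1))
    manip.get_image("wrist")
    for x in manip.look_for("wrist","lever_end")[:1]:
        l,t,w,h=x["bbox"];P=wray(C,K,l+8/ (C[2,3]-256)*300,t+8/(C[2,3]-256)*300,257)
        print(np.round(x["bbox"]),round(x["score"],2),P.round(),np.degrees(np.arctan2(*(P[:2]-piv)[::-1])).round(1))
E
python3 -c "
from h import *
lever()
d=np.load('w2.npz');print(wray(d['C'],d['K'],223,292,258))"
```

```text
5.75 [619.8  93.2 232.9] [ 6.9 10.4 -1.3]
[319. 252.  76.  65.] 0.67 [646. 103. 257.] 124.1
[619.86729492 121.50735774 258.        ]
```

>>> {"api": "send_rows", "payload": {"targets": [[-0.002,-0.012,0,0,0,0],[0,-0.012,0,0,0,0],[0,0,0,0,0,0]]}}

```text
time: 6.15
tool_pos: [619.7, 93.0, 233.1]
tool_rot: [0.701, 0.713, 0.019, -0.002]
wrist_force: [9.4, 23.6, -3.7]
gripper_width: 0.001
finger_force: 11.6
```

>>> {"api": "send_rows", "payload": {"targets": [[0,-0.008,0,0,0,0],[0,0,0,0,0,0]]}}

```text
time: 6.35
tool_pos: [619.7, 93.0, 233.2]
tool_rot: [0.7, 0.714, 0.021, -0.004]
wrist_force: [10.1, 27.3, -4.3]
gripper_width: 0.001
finger_force: 13.7
```

It's at the stop: the force rises and nothing moves. I'll back off and lift, then look.

>>> {"api": "send_rows", "payload": {"targets": [[0,0.05,0,0,0,0],[0,0.03,0.05,0,0,0],[0,0,0.09,0,0,0],[0,0,0.09,0,0,0],[-0.03,0,0.03,0,0,0]]}}

```text
time: 6.85
tool_pos: [603.4, 108.4, 366.5]
tool_rot: [0.707, 0.707, 0.008, 0.007]
wrist_force: [0.6, -0.4, 0.3]
gripper_width: -0.0
finger_force: 0.0
```

>>> {"api": "send_rows", "payload": {"targets": [[-0.05,0.03,0,0,0,0],[-0.05,0.03,0,0,0,0],[0,0,0,0,0,0],[0,0,0,0,0,0]]}}

```text
time: 7.25
tool_pos: [550.7, 138.7, 362.0]
tool_rot: [0.707, 0.707, 0.005, 0.004]
wrist_force: [-0.4, -0.1, -0.7]
gripper_width: -0.004
finger_force: 0.0
```

Run:
```python
from h import *
lever()
s=manip.observe();C,K=wcam(s);np.savez("w3.npz",C=C,K=K);save("wrist","w3");print(s["tool_pos"],s["tool_rot"])
```

```text
7.25 [550.7 138.7 362. ] [-0.4 -0.1 -0.7]
[113. 168. 298. 108.] 0.36 [422. 162. 257.] 160.2
[551.52889789 137.58065722 361.42446613] [0.70778514 0.70640177 0.00461624 0.00392889]
```

View pics/w3.png

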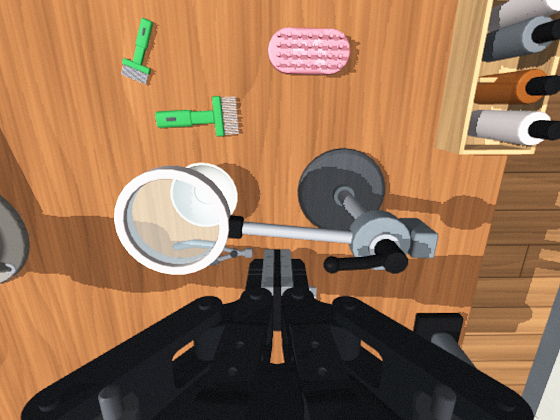

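The lever now points along the boom, ball at (331,265) and hub at (396,258), so it is fully loose. Next is the -y side of the rod.

>>> {"api": "send_rows", "payload": {"targets": [[-0.01,-0.07,0,0,0,0],[-0.01,-0.07,0,0,0,0],[-0.008,-0.06,0,0,0,0],[0,0,-0.05,0,0,0],[0,0,-0.06,0,0,0]]}}

```text
time: 7.9
tool_pos: [538.5, 35.8, 307.4]
tool_rot: [0.709, 0.705, 0.006, 0.005]
wrist_force: [0.6, 0.1, -0.4]
gripper_width: -0.0
finger_force: 0.0
```

>>> {"api": "send_rows", "payload": {"targets": [[0,0,-0.08,0,0,0],[0,0,-0.08,0,0,0],[0,0,-0.06,0,0,0],[0,0,0,0,0,0],[0,0,0,0,0,0]]}}

```text
time: 8.4
tool_pos: [537.4, 38.0, 197.0]
tool_rot: [0.708, 0.707, 0.005, 0.004]
wrist_force: [0.8, -0.1, -0.4]
gripper_width: -0.002
finger_force: 0.0
```

Run:
```python
from h import *
s=manip.observe();p=s["tool_pos"][:2];print(s["tool_pos"],s["tool_rot"],s["wrist_force"])
for th in(174.5,168,162,156,150,145.6):
    q=fc(th,130,-1,7);print(th,q.round(1),((q-p)/500).round(3));p=q
```

```text
[537.44577088  37.97513296 196.97720104] [0.70761963 0.70656815 0.00482377 0.0035551 ] [ 0.75651832 -0.12643504 -0.44559362]
174.5 [534.2  67.2] [-0.006  0.058]
168 [534.   80.7] [-0.     0.027]
162 [535.1  93.3] [0.002 0.025]
156 [537.4 105.9] [0.005 0.025]
150 [541.  118.4] [0.007 0.025]
145.6 [544.5 127.4] [0.007 0.018]
```

>>> {"api": "send_rows", "payload": {"targets": [[-0.003,0.02,-0.018,0,0,0],[-0.003,0.025,0,0,0,0],[0,0.022,0,0,0,0],[0,0.018,0,0,0,0],[0.001,0.018,0,0,0,0]]}}

```text
time: 8.9
tool_pos: [535.1, 90.7, 188.6]
tool_rot: [0.707, 0.707, 0.006, 0.004]
wrist_force: [0.9, -2.8, 0.4]
gripper_width: -0.003
finger_force: 1.0
```

>>> {"api": "send_rows", "payload": {"targets": [[0.003,0.018,0,0,0,0],[0.004,0.018,0,0,0,0],[0.005,0.018,0,0,0,0],[0,0,0,0,0,0],[0,0,0,0,0,0]]}}

```text
time: 9.4
tool_pos: [539.9, 118.6, 187.4]
tool_rot: [0.707, 0.708, 0.005, 0.003]
wrist_force: [0.6, -0.1, -0.4]
gripper_width: 0.002
finger_force: 0.0
```

```bash
cat >> h.py <<'E'
def boom(cam="side"):
    s=manip.observe();manip.get_image(cam)
    for x in manip.cut_out(cam,"lens_center")[:1]: return x
E
python3 - <<'E'
from h import *
s=manip.observe();print(s["tool_pos"],s["wrist_force"]);C,K=wcam(s);np.savez("w4.npz",C=C,K=K);save("wrist","w4")
E
```

```text
[539.85341505 118.61229605 187.35131603] [ 0.60288454 -0.06156917 -0.40139735]
```

View pics/w4.png

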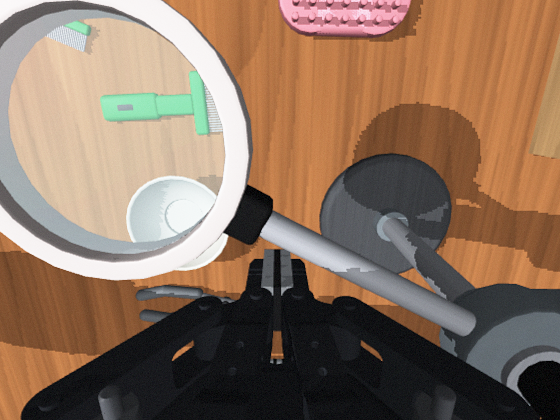

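The rod runs from (268,222) to (465,322) in the picture. From that I get the boom angle.

Run:
```python
from h import *
d=np.load("w4.npz");C,K=d["C"],d["K"]
a,b=[wray(C,K,*p,200)[:2] for p in[(268,222),(465,321)]];print(a,b,np.degrees(np.arctan2(*(a-b)[::-1])),np.degrees(np.arctan2(*(a-piv)[::-1])))
print("teeth",wray(C,K,216,105,5))
```

```text
[534.55912603 148.05457159] [637.00793713  92.3195076 ] 151.452553146941 150.50935171110262
teeth [478.37525425 199.1348114    5.        ]
```

>>> {"api": "send_rows", "payload": {"targets": [[0.003,0.007,0,0,0,0],[0.003,0.007,0,0,0,0],[0.003,0.006,0,0,0,0],[0,0,0,0,0,0],[0,0,0,0,0,0]]}}

```text
time: 9.95
tool_pos: [545.0, 127.6, 187.7]
tool_rot: [0.707, 0.707, 0.005, 0.003]
wrist_force: [-0.9, -0.3, -0.3]
gripper_width: 0.002
finger_force: 0.2
```

```bash
cat >> h.py <<'E'
def rod(name):
    """boom angle from the bright grey rod: network mask, pixels between hub and block"""
    s=manip.observe();C,K=wcam(s);im=save("wrist",name);print(s["time"],s["tool_pos"].round(1),np.round(s["wrist_force"],1))
    best=None
    g=im.astype(float).sum(2)
    for th in np.arange(138,160,.25):   # edge contrast along predicted rod edges
        t=np.radians(th);e=np.array([np.cos(t),np.sin(t)]);n=np.array([-e[1],e[0]]);sc=[]
        for r in range(55,146,3):
            q=piv+r*e;v=[]
            for o in(-11,-4,0,4,11):
                u=wproj(C,K,(*(q+o*n),200)).round().astype(int)
                if not(0<=u[0]<560 and 0<=u[1]<420): break
                v.append(im[u[1],u[0]].astype(float))
            if len(v)==5:
                sat=[x.max()-x.min() for x in v];sc.append(sat[0]+sat[4]-2*sat[2]-abs(sat[1]-sat[3]))
        if sc and (best is None or np.mean(sc)>best[0]): best=(np.mean(sc),th,len(sc))
    return best
E
python3 - <<'E'
from h import *
print(rod("w5"))
E
```

```text
9.95 [545.  127.6 187.7] [-0.9 -0.3 -0.3]
(np.float64(61.225806451612904), np.float64(148.75), 31)
```

>>> {"api": "send_rows", "payload": {"targets": [[-0.02,-0.06,0,0,0,0],[0,0,0.09,0,0,0],[0,0,0.09,0,0,0],[0,0,0.09,0,0,0],[0,0,0.09,0,0,0]]}}

```text
time: 10.5
tool_pos: [534.4, 97.7, 369.8]
tool_rot: [0.707, 0.707, 0.006, 0.003]
wrist_force: [0.8, -0.2, -0.4]
gripper_width: 0.001
finger_force: 0.0
```

>>> {"api": "send_rows", "payload": {"targets": [[0.01,0.08,0.06,0,0,0],[0.01,0.08,0.05,0,0,0],[0,0.04,0,0,0,0],[0,0,0,0,0,0],[0,0,0,0,0,0]]}}

```text
time: 11.0
tool_pos: [544.7, 197.0, 422.1]
tool_rot: [0.707, 0.707, 0.004, 0.003]
wrist_force: [-0.1, -0.7, 0.3]
gripper_width: -0.0
finger_force: 0.0
```

```bash
cat >> h.py <<'E'
def ring(im,C,K,lo=140,hi=180,show=True):
    """boom angle by matching the projected white ring (top face z=211, r 50..60) on the arc of radius 225"""
    from scipy.optimize import minimize
    f=im.astype(np.float32);w=cv2.GaussianBlur(f.min(2),(0,0),1.)
    a=np.linspace(0,2*np.pi,240,endpoint=False)
    def samp(c,r,z):
        P=np.array([wproj(C,K,(c[0]+r*np.cos(t),c[1]+r*np.sin(t),z)) for t in a],np.float32)
        return cv2.remap(w,P[None,:,0].copy(),P[None,:,1].copy(),1)[0]
    def score(c): return np.mean(2*samp(c,55.5,211)-samp(c,63,211)-samp(c,46,211))
    th=max(np.arange(lo,hi,.5),key=lambda t:score(piv+225*np.array([np.cos(np.radians(t)),np.sin(np.radians(t))])))
    c0=piv+225*np.array([np.cos(np.radians(th)),np.sin(np.radians(th))])
    m=minimize(lambda c:-score(c),c0,method="Nelder-Mead",options=dict(initial_simplex=[c0,c0+[4,0],c0+[0,4]]))
    c=m.x;print("arc",th,score(c0).round(),"free",c.round(1),(-m.fun).round(),"ang",np.degrees(np.arctan2(*(c-piv)[::-1])).round(1),"r",np.hypot(*(c-piv)).round(1))
    return c
E
python3 - <<'E'
from h import *
for n in("w1","w3"):
    d=np.load(n+".npz");ring(cv2.imread(f"pics/{n}.png"),d["C"],d["K"])
s=manip.observe();print(s["time"],s["tool_pos"]);C,K=wcam(s);np.savez("w6.npz",C=C,K=K)
im=save("wrist","w6");c=ring(im,C,K);print(wproj(C,K,(*c,205)),wproj(C,K,(480,201,5)))
for q in("comb","lens_center"):
    print([(np.round(x["bbox"]).tolist(),round(x["score"],2)) for x in manip.look_for("wrist",q)[:4]])
E
```

```text
arc 173.5 242.0 free [441.4  99.7] 243.0 ang 173.5 r 225.5
arc 173.5 243.0 free [440.9  99.7] 248.0 ang 173.5 r 226.1
11.0 [544.67697334 197.03078483 422.05391964]
arc 148.0 217.0 free [473.5 193.7] 221.0 ang 148.1 r 226.3
[217.32632783 177.07911713] [239.84994009 148.31790999]
[([151.0, 68.0, 24.0, 50.0], 0.71)]
[([170.0, 128.0, 219.0, 150.0], 0.97)]
```

The lens is at (473.5,193.7), about 10 mm from the teeth centre and well inside 25 mm. Any drag from clamping clockwise would bring it nearer. Now I'll push the lever back from its -y side.

>>> {"api": "send_rows", "payload": {"targets": [[0.038,-0.08,0,0,0,0],[0.038,-0.08,0,0,0,0],[0.038,-0.08,0,0,0,0],[0.038,-0.09,0,0,0,0],[0,0,0,0,0,0]]}}

```text
time: 11.65
tool_pos: [622.0, 20.4, 421.0]
tool_rot: [0.713, 0.701, 0.002, 0.006]
wrist_force: [-0.5, 0.6, -0.5]
gripper_width: -0.003
finger_force: 0.0
```

>>> {"api": "send_rows", "payload": {"targets": [[0,0,-0.08,0,0,0],[0,0,-0.08,0,0,0],[0,0,-0.08,0,0,0],[0,0,-0.06,0,0,0],[0,0,0,0,0,0]]}}

```text
time: 12.15
tool_pos: [616.9, 30.6, 266.9]
tool_rot: [0.708, 0.706, 0.0, -0.0]
wrist_force: [-1.0, -0.4, -0.3]
gripper_width: 0.004
finger_force: 0.0
```

Run:
```python
from h import *
s=manip.observe();p=s["tool_pos"][:2];print(s["tool_pos"],s["wrist_force"])
d=np.load("w3.npz");b=wray(d["C"],d["K"],331,265,258)[:2];print(b,np.degrees(np.arctan2(*(b-piv)[::-1])))
for th in(182,172,162,152,142,132,122,112,102,98):
    q=fc(th,46,-1,6);print(th,q.round(1),((q-p)/500).round(3));p=q
```

```text
[616.88572007  30.62794522 266.94547638] [-0.95184105 -0.42706468 -0.2696753 ]
[601.71378471  77.56756202] 176.79878314574813
182 [620.1  54.9] [0.007 0.049]
172 [617.3  61.7] [-0.006  0.014]
162 [615.3  68.3] [-0.004  0.013]
152 [614.3  75.7] [-0.002  0.015]
142 [614.7  83.7] [0.001 0.016]
132 [616.8  92. ] [0.004 0.017]
122 [620.7 100.2] [0.008 0.016]
112 [626.4 107.8] [0.012 0.015]
102 [634.  114.3] [0.015 0.013]
98 [637.4 116.5] [0.007 0.004]
```

>>> {"api": "send_rows", "payload": {"targets": [[0.006,0,-0.03,0,0,0],[0,0,-0.03,0,0,0],[0,0.025,0,0,0,0],[0,0.02,0,0,0,0],[0,0,0,0,0,0]]}}

```text
time: 12.65
tool_pos: [624.6, 58.4, 244.6]
tool_rot: [0.706, 0.709, 0.007, 0.003]
wrist_force: [-0.0, 0.4, -0.2]
gripper_width: -0.0
finger_force: 0.0
```

>>> {"api": "send_rows", "payload": {"targets": [[-0.004,0.014,0,0,0,0],[-0.004,0.013,0,0,0,0],[-0.002,0.015,0,0,0,0],[0.001,0.016,0,0,0,0],[0,0,0,0,0,0]]}}

```text
time: 13.15
tool_pos: [622.0, 74.8, 244.4]
tool_rot: [0.71, 0.704, 0.003, 0.01]
wrist_force: [3.3, -9.9, 1.6]
gripper_width: -0.001
finger_force: 4.2
```

>>> {"api": "send_rows", "payload": {"targets": [[-0.004,0.015,-0.008,0,0,0],[-0.002,0.016,-0.006,0,0,0],[0,0.016,0,0,0,0],[0.004,0.012,0,0,0,0],[0,0,0,0,0,0]]}}

```text
time: 13.65
tool_pos: [618.2, 104.9, 236.8]
tool_rot: [0.71, 0.704, 0.001, 0.007]
wrist_force: [-2.9, -9.4, 3.2]
gripper_width: -0.001
finger_force: 4.1
```

>>> {"api": "send_rows", "payload": {"targets": [[0.008,0.012,0,0,0,0],[0.012,0.012,0,0,0,0],[0.012,0.008,0,0,0,0],[0,0,0,0,0,0]]}}

```text
time: 14.05
tool_pos: [632.4, 121.5, 235.7]
tool_rot: [0.71, 0.705, -0.001, 0.005]
wrist_force: [-6.9, -7.7, 2.4]
gripper_width: -0.004
finger_force: 4.9
```

>>> {"api": "send_rows", "payload": {"targets": [[0.014,0.002,0,0,0,0],[0.014,0,0,0,0,0],[0.01,0,0,0,0,0],[0,0,0,0,0,0]]}}

```text
time: 14.45
tool_pos: [639.5, 123.7, 235.8]
tool_rot: [0.708, 0.706, -0.011, -0.005]
wrist_force: [-32.9, -10.0, 15.4]
gripper_width: 0.0
finger_force: 17.5
```

>>> {"api": "send_rows", "payload": {"targets": [[0.012,0,0,0,0,0],[0.008,0,0,0,0,0],[0,0,0,0,0,0]]}}

```text
time: 14.75
tool_pos: [639.8, 123.7, 235.9]
tool_rot: [0.708, 0.706, -0.019, -0.012]
wrist_force: [-53.3, -11.6, 24.3]
gripper_width: -0.003
finger_force: 27.7
```

At the stop. I'll back off gently, lift and measure.

>>> {"api": "send_rows", "payload": {"targets": [[-0.04,0,0,0,0,0],[-0.05,0,0,0,0,0],[0,0,0.07,0,0,0],[0,0,0.08,0,0,0],[0,0,0.08,0,0,0]]}}

```text
time: 15.25
tool_pos: [617.3, 130.1, 352.3]
tool_rot: [0.707, 0.707, 0.005, 0.003]
wrist_force: [0.8, -0.1, 1.2]
gripper_width: -0.0
finger_force: 0.0
```

>>> {"api": "send_rows", "payload": {"targets": [[-0.03,0.05,0.08,0,0,0],[-0.03,0.05,0.06,0,0,0],[0,0.04,0,0,0,0],[0,0,0,0,0,0],[0,0,0,0,0,0]]}}

```text
time: 15.75
tool_pos: [588.2, 199.8, 420.3]
tool_rot: [0.707, 0.707, 0.004, 0.004]
wrist_force: [1.2, -0.1, 0.2]
gripper_width: -0.002
finger_force: 0.0
```

Run:
```python
from h import *
s=manip.observe();print(s["time"],s["tool_pos"],s["wrist_force"]);C,K=wcam(s)
im=save("wrist","w7");ring(im,C,K)
r=manip.look_for("wrist","lever_end");print([(np.round(x["bbox"]).tolist(),round(x["score"],2)) for x in r[:2]])
print("expect ball@tight",wproj(C,K,(654.5,137.8,258)),"hub",wproj(C,K,(665.5,74,253)))
# ball darkness along the lever circle: darkest angle
g=cv2.GaussianBlur(im.max(2).astype(np.float32),(0,0),2)
v=[]
for th in range(80,200,4):
    P=[wproj(C,K,(*(piv+r*np.array([np.cos(np.radians(th)),np.sin(np.radians(th))])),254)) for r in(42,50,58)]
    v.append((th,int(max(g[int(p[1]),int(p[0])] for p in P))))
print(v)
# same comb colour centroid check
d=np.load("w1.npz")
```

```text
15.75 [588.18344732 199.79686552 420.25105712] [ 1.17216133 -0.1174343   0.16546654]
arc 148.0 217.0 free [473.8 193.7] 219.0 ang 148.0 r 226.0
[([320.0, 232.0, 31.0, 59.0], 0.73)]
expect ball@tight [335.64821022 239.71589532] hub [340.64394319 286.48668885]
[(80, 183), (84, 187), (88, 155), (92, 94), (96, 35), (100, 33), (104, 63), (108, 152), (112, 187), (116, 189), (120, 189), (124, 189), (128, 204), (132, 209), (136, 189), (140, 188), (144, 186), (148, 173), (152, 161), (156, 145), (160, 123), (164, 91), (168, 58), (172, 64), (176, 72), (180, 61), (184, 32), (188, 28), (192, 33), (196, 34)]
```

```bash
python3 -c "
from station import manip
print(manip.close_job())"
```

```text
the job is handed in; nothing more can be done
None
```

The job is handed in: the lever is back at its tight stop (about 99°, where it started), the lens centre measured about 10 mm from the middle of the comb's row of teeth (25 mm allowed), and the arm ended clear; the judge's verdict was not reported back.

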